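# Lay the files back in the tray

### The arm

A 6-joint arm with a two-finger parallel gripper is mounted at the origin on the work surface. World frame = base frame: x ahead of the robot, y to its left, z up, the work surface at z = 0. Lengths are in m, angles in rad, forces in N, time in s.
With the tool pointing down it reaches from about 0.3 to 0.875 m from the base axis. Payload 6.4 kg.
Tool frame: the origin (TCP) lies midway between the tips of the shut fingers; the grasp point (between the pads) lies 19 mm behind it (ctrl.tcp_to_grasp is the distance from the TCP to the grasp point, in m); z points along the fingers, y is the direction in which the jaws open and shut (so a half turn about z gives the same grasp; the last joint's range is limited). The gripper opens to 85 mm and grips with 20 to 120 N. Pads are 22 mm wide; open, the fingers measure 114 mm over their backs; the gripper's body (76 mm by 85 mm) begins 54 mm behind the grasp point. The pads swing forward as they close: fully open they stand 13 mm farther back than shut.
Start: joints at [0.977, 0.181, 1.607, -0, 1.354, -0.206], TCP at [0.217, 0.532, 0.231] pointing down, gripper open.
Joint ranges: [-2.99, 2.99], [-0.89, 2.07], [0.3, 2.58], [-1.14, 4.28], [0, 2.63], [-3.12, 3.12]. Speed limits (rad/s): [2.57, 2.57, 3.01, 3.14, 3.14, 3.14].

### API

Orientations are given as a unit quaternion [w, x, y, z].
In Python, from bench import monitor, imaging, order, spotter, ctrl gives the robot as it stands.
- The arm moves only by the shell command python3 -m pendant 'ROWS'. ROWS is JSON, a list that holds one entry, the list of rows, each a list of 5 numbers: the shift along the world's x, y, z in mm, then the turn about the world's z in degrees, then the finger opening in mm, from 0 to 85.4. A call has 1 to 8 rows; each row shifts and turns the commanded pose from where the row before left it; what a row does not reach is not made up. A row lasts 1/8 s, in which the tool goes at most 62.5 mm and 10.7 degrees, less where a joint would pass 70% of its speed; a pose out of reach is approached as far as the arm can. A call with a gripper value outside its range is refused whole. The fingers move at their own pace and stop on an object; the grip force is fixed at half the most. Time passes only in rows, so rows that do not move let the fingers close. It gives the time, the measured TCP pose, the force and the opening at its end, in the units of the state.
- monitor.get_obs(): the state, without advancing time (a new reading comes with each control period).
- imaging.camera(name): name is "side" or "top"; returns a dict with "img" (400x640x3 uint8, red, green, blue), "vfov" (degrees; the focal length in pixels is half the picture's height over the tangent of half this angle, whatever the lens; pixels are square), "cx", "cy" (the principal point, pixels), "origin" and "orientation" of the camera in the world. Camera axes: x right, y down, z forward; pixel columns grow to the right and rows downward; lengths in m; the calibration is good to about 2 mm. A picture is of the moment at which its call begins. There is no depth.
- order.hand_in(): hands the job in, once; it reports no verdict.
Trained networks look in the newest picture that a camera, given by its name, has taken for a name from the list of things; names that differ only in an ending like _2 or _b are one class to them, and where a whole thing is asked for, a point or a joint stands for the part that bears it (a point fixed in the world has none). Each returns a list of dicts, best first, with "confidence" (0 to 1); they miss things now and then, are a little off and sometimes report something else, mostly with a low value. They report only what shows in the picture. A call takes as long as a camera call.
- spotter.recognise(camera, thing): "at" ([x, y, z] in m, in the coordinates of the camera as it stood for that picture, good to about 4 mm: the middle of the surface that is visible of it).
- spotter.tip_of(camera, thing): "at" ([x, y, z] in m, in the coordinates of the camera as it stood for that picture, good to about 4 mm: a listed point, or the origin of a listed thing).
The state is a dict: "time_s": time; "q": joint angles; "dq": joint speeds; "joint_efforts": joint torques, N m; "eef_pos": TCP position; "eef_rot": TCP orientation; "wrist_force": force on the tool from outside, world axes, zero at the start; "torque": the same for the moment, N m; "opening": opening from 0.0 (shut) to 1.0 (fully open).
Only numpy, scipy, OpenCV 4.12 (cv2) and the standard library are available. Lean on these libraries where they do the work, as an engineer would, in place of code of your own. Each camera call takes 0.05 s, during which the arm holds its last target. There are 200 camera calls.

### The job

Put the two files that lie on the bench back in the metal tray: lay one flat in each of the two empty bays, lengthwise along the middle of the bay, with its handle at the same end as the handle of the file already there. Lay them down, do not drop them, and leave the file that is already in the tray in the middle bay as it lies.

Things in the scene. Friction and masses are not known exactly. Their poses are not given: they have to be found in the camera images.
- flat_file_mid (a point): Flat file lying on the bench, 0.2 kg, to be put away. 250 mm long: blue plastic handle 90 mm long, 25 mm thick; flat steel blade 150 mm long, 22 mm wide, 6 mm thick. Point: balance point, on the blade's centre line, half-way up it, 10 mm above the surface it lies on. x from handle to tip, z up: tip at x = +110, handle from -50 back to -140 mm.
- square_file_mid (a point): Square file lying on the bench, 0.2 kg, to be put away. 250 mm long: blue plastic handle 90 mm long, 25 mm thick; square steel blade 150 mm long, 12 mm wide, 12 mm thick. Point: balance point, on the blade's centre line, half-way up it, 11 mm above the surface it lies on. x from handle to tip, z up: tip at x = +110, handle from -50 back to -140 mm.
- kept_file_mid (a point): Flat file with a narrower blade, already lying in the middle bay of the tray, to be left there. 250 mm long: blue plastic handle 90 mm long, 25 mm thick; flat steel blade 150 mm long, 18 mm wide, 6 mm thick. Point: balance point, on the blade's centre line, half-way up it, 10 mm above the surface it lies on. x from handle to tip, z up: tip at x = +110, handle from -50 back to -140 mm.
- tray_end (a point): Sheet-metal tray, fixed, 300 x 265 mm, floor 3 mm thick; three bays along x, centre lines at y = -85, 0 (occupied), +85 mm. Point: on the floor, mid-width, at the inner face of the handle-end lip; x to the other lip (292 mm off), z up. Lips and dividers 18 mm high; dividers (8 mm, 78 mm apart) only in the end 45 mm, the middle is open floor. A file centred in length has its point at x = 161 mm.

How it is judged:
At the end, for the whole second after the job is handed in: Both bench files lie flat, at rest, one in each outer bay, handle at the handle end: balance point within 22 mm of the bay's centre line, 130-190 mm from the end lip, under 20 mm above the floor, within 10 deg of the bay and 5 deg of level. The middle file still lies so in the middle bay (x of flat_file_mid in the frame of tray_end between 0.13 and 0.19 m and z of each of flat_file_mid, square_file_mid, kept_file_mid in the frame of tray_end below 0.02 m and angle between each of flat_file_mid, square_file_mid, kept_file_mid's own z axis and vertical below 0.09 rad and angle between the x axis of each of flat_file_mid, square_file_mid, kept_file_mid and the x axis of tray_end, either way round below 0.175 rad and x of tray_end in the frame of flat_file_mid below -0.1 m and linear speed of each of flat_file, square_file, kept_file below 0.02 m/s and x of square_file_mid in the frame of tray_end between 0.13 and 0.19 m and x of tray_end in the frame of square_file_mid below -0.1 m and ((y of flat_file_mid in the frame of tray_end between 0.063 and 0.107 m and y of square_file_mid in the frame of tray_end between -0.107 and -0.063 m) or (y of flat_file_mid in the frame of tray_end between -0.107 and -0.063 m and y of square_file_mid in the frame of tray_end between 0.063 and 0.107 m)) and x of kept_file_mid in the frame of tray_end between 0.13 and 0.19 m and x of tray_end in the frame of kept_file_mid below -0.1 m and y of kept_file_mid in the frame of tray_end between -0.022 and 0.022 m); the robot touches nothing.
It fails at once if the flat file is dropped or thrown: it moves faster than 0.6 m/s without being held (a free fall of about 20 mm) (linear speed of flat_file above 0.6 m/s and contact force between the fingers and flat_file below 0.05 N).
It fails at once if the square file is dropped or thrown: it moves faster than 0.6 m/s without being held (a free fall of about 20 mm) (linear speed of square_file above 0.6 m/s and contact force between the fingers and square_file below 0.05 N).
It also fails if it takes over 54 s, if anything falls off the work surface, if the arm or the gripper's body presses on something with over 40 N, if the wrist force passes 120 N, or if a joint passes its speed limit or range.

## Working session

There is one attempt and no reset: what is moved stays moved. The work goes in short steps, Python scripts to look and compute and a shell command to move; the robot and the scene stay as the last step left them, time stands still between calls to the robot, and variables do not carry over. Pictures are saved under pics/ and viewed, about 8 in all and at most 12, crops included, and the job is handed in when it is done.

```bash
mkdir -p pics
cat > h.py <<'E'
import numpy as np, cv2
from scipy.spatial.transform import Rotation as R
from bench import monitor, imaging, order, spotter, ctrl
def cam(n):
    c=imaging.camera(n); q=c["orientation"]; c["R"]=R.from_quat([q[1],q[2],q[3],q[0]]).as_matrix()
    c["o"]=np.array(c["origin"]); c["f"]=200/np.tan(np.radians(c["vfov"])/2); return c
def world(c,p): return c["R"]@np.array(p)+c["o"]
def px(c,u,v,z):
    d=c["R"]@np.array([(u-c["cx"])/c["f"],(v-c["cy"])/c["f"],1]); return c["o"]+d*(z-c["o"][2])/d[2]
def save(c,n): cv2.imwrite(f"pics/{n}.png",c["img"][:,:,::-1])
E
python3 - <<'E'
from h import *
print(monitor.get_obs()["eef_rot"],monitor.get_obs()["opening"])
for n in["top","side"]:
    c=cam(n);save(c,n+"0");print(n,c["o"],c["f"],c["cx"],c["cy"],c["R"].round(2).tolist())
    for t in["flat_file_mid","square_file_mid","kept_file_mid","tray_end"]:
        print(t,[(world(c,d["at"]).round(3),round(d["confidence"],2)) for d in spotter.tip_of(n,t)[:3]])
E
```

```text
[-3.46513515e-04  1.92668263e-01  9.81263551e-01 -8.14812172e-04] 1.0031130264583754
top [0.2718604  0.00692374 1.44550991] 509.5724751456672 314.59496715385546 199.2531909047555 [[0.02, -0.98, 0.18], [-1.0, -0.02, 0.01], [-0.0, -0.18, -0.98]]
flat_file_mid [(array([ 0.497, -0.371,  0.004]), 0.78)]
square_file_mid [(array([0.476, 0.399, 0.01 ]), 0.69), (array([0.438, 0.011, 0.001]), 0.38)]
kept_file_mid [(array([ 0.595, -0.013,  0.014]), 0.58)]
tray_end [(array([0.438, 0.01 , 0.005]), 0.86)]
side [-0.08487122 -0.96413596  0.81068896] 459.61088800904815 318.0080239594009 201.46406624919268 [[0.84, -0.31, 0.45], [-0.55, -0.46, 0.7], [-0.01, -0.83, -0.56]]
flat_file_mid [(array([ 0.498, -0.374,  0.01 ]), 0.55)]
square_file_mid [(array([0.478, 0.399, 0.011]), 0.51)]
kept_file_mid [(array([ 0.59 , -0.014,  0.012]), 0.67)]
tray_end [(array([0.437, 0.01 , 0.003]), 0.92)]
```

View pics/top0.png

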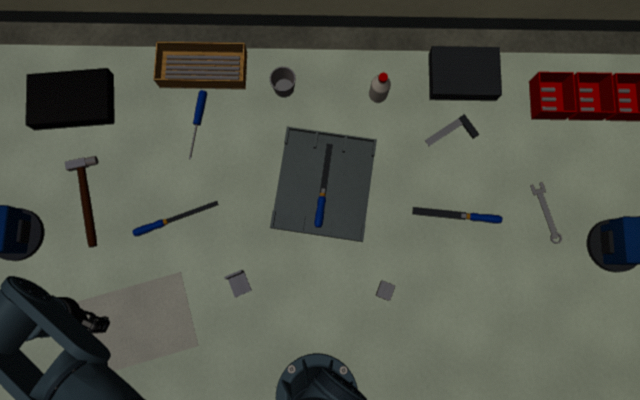

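View pics/side0.png

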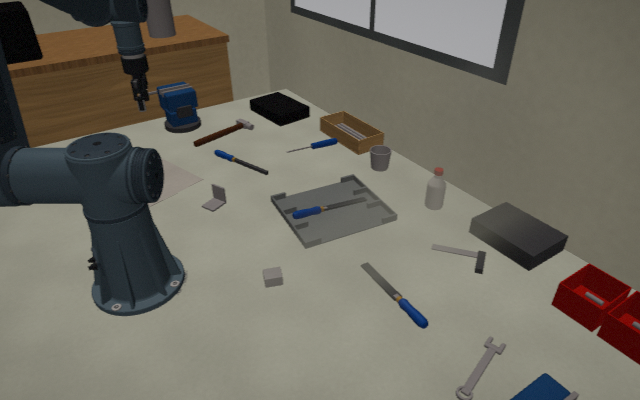

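The top view shows the square file with its handle end at about (134,233) and its tip at (218,204). The flat file runs from its tip at (413,211) to its handle end at (502,218). The tray corners are near (287,128), (376,140), (363,241) and (271,228), and the kept file's handle is at the near end (319,226).

Run:
```python
from h import *
c=cam("top")
def line(n,a,b):
    A,B=px(c,*a,.01),px(c,*b,.01); d=(B-A)[:2];L=np.linalg.norm(d)
    print(n,A.round(3),B.round(3),"L",L.round(3),"ang",np.degrees(np.arctan2(d[1],d[0])).round(1),"mid",(A+.56*(B-A)).round(3))
line("sq",(134,233),(218,204));line("flat",(502,218),(413,211));line("kept",(319,226),(329,145))
line("trayL",(271,228),(287,128));line("trayR",(363,241),(376,140));line("trayend",(363,241),(271,228))
for d,n in[((100,190,150,60),"sq"),((400,190,120,50),"flat"),((300,140,50,95),"kept")]:
    x,y,w,h=d;im=c["img"][y:y+h,x:x+w].astype(int)
    bl=(im[...,2]-im[...,0]>40); dark=(im.sum(2)<(260 if n!="kept" else 170))
    m=(bl|dark).astype(np.uint8);k,lab,st,ce=cv2.connectedComponentsWithStats(m,connectivity=8);i=1+st[1:,4].argmax()
    P=np.argwhere(lab==i);W=np.array([px(c,u+x,v+y,.01)[:2] for v,u in P])
    hb=np.array([px(c,u+x,v+y,.01)[:2] for v,u in np.argwhere(bl)]).mean(0)
    vx,vy,_,_=cv2.fitLine(W.astype(np.float32),cv2.DIST_L2,0,1e-4,1e-4).ravel();t=(W-W.mean(0))@[vx,vy]
    s=1 if (hb-W.mean(0))@[vx,vy]<0 else -1
    print(n,len(P),"ang",np.degrees(np.arctan2(s*vy,s*vx)).round(1),"L",np.ptp(t).round(3),"mid",(W.mean(0)+np.array([vx,vy])*((t.max()+t.min())/2+s*.015)).round(3))
im=cv2.resize(c["img"][110:260,250:400],None,fx=4,fy=4,interpolation=cv2.INTER_CUBIC)
cv2.imwrite("pics/tray.png",im[:,:,::-1])
q=monitor.get_obs();print(q["eef_pos"],q["time_s"])
```

```text
sq [0.429 0.526 0.01 ] [0.516 0.292 0.01 ] L 0.25 ang -69.4 mid [0.478 0.395 0.01 ]
flat [ 0.491 -0.517  0.01 ] [ 0.506 -0.265  0.01 ] L 0.253 ang 86.5 mid [ 0.5   -0.376  0.01 ]
kept [0.458 0.002 0.01 ] [ 0.697 -0.023  0.01 ] L 0.24 ang -6.0 mid [ 0.592 -0.012  0.01 ]
trayL [0.45  0.138 0.01 ] [0.747 0.101 0.01 ] L 0.299 ang -7.1 mid [0.616 0.118 0.01 ]
trayR [ 0.418 -0.123  0.01 ] [ 0.715 -0.16   0.01 ] L 0.299 ang -7.2 mid [ 0.584 -0.143  0.01 ]
trayend [ 0.418 -0.123  0.01 ] [0.45  0.138 0.01 ] L 0.263 ang 83.0 mid [0.436 0.024 0.01 ]
sq 620 ang -68.5 L 0.255 mid [0.48  0.399]
flat 780 ang 85.0 L 0.257 mid [ 0.499 -0.374]
kept 1989 ang 0.4 L 0.262 mid [ 0.597 -0.029]
[0.21742846 0.53232403 0.23129721] 0.55
```

View pics/tray.png

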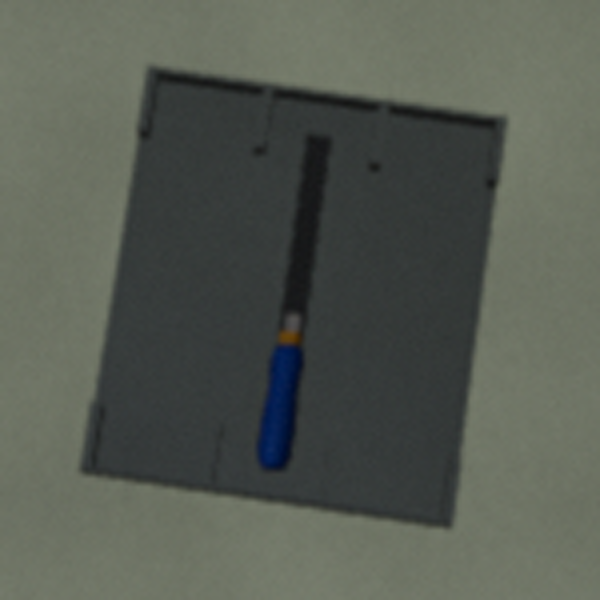

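```bash
python3 -m pendant '[[[43,-22,-22,-8,50],[44,-22,-22,-8,50],[43,-23,-22,-8,50],[44,-22,-22,-8,50],[43,-22,-22,-8,50],[44,-23,-21,-7,50],[0,0,0,0,50],[0,0,0,0,50]]]'
python3 - <<'E'
from h import *
c=cam("side");cv2.imwrite("pics/s1.png",cv2.resize(c["img"][80:230,130:330],None,fx=4,fy=4)[:,:,::-1])
o=monitor.get_obs();w,x,y,z=o["eef_rot"];Y=R.from_quat([x,y,z,w]).as_matrix()[:,1];print(o["eef_pos"],np.degrees(np.arctan2(Y[1],Y[0])),o["opening"])
E
```

```text
time_s: 1.55
eef_pos: [0.4782, 0.3984, 0.1002]
eef_rot: [-0.0, 0.568, 0.823, -0.0]
wrist_force: [-0.2, 0.4, -0.3]
opening: 0.585
[0.47787323 0.39887691 0.100668  ] 20.851566817215232 0.5840796661294956
```

View pics/s1.png

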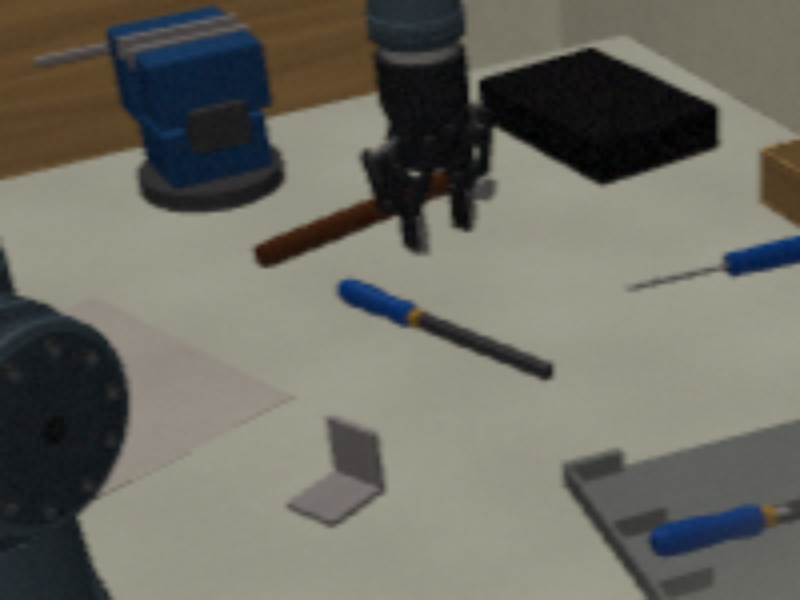

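The open jaws stand straddling the square file's axis, with the file clear below at about (430,320) in the crop. Next I descend and grip.

```bash
python3 -m pendant '[[[0,0,-35,0,50],[0,0,-35,0,50],[0,0,-20,0,50],[0,0,-6,0,50],[0,0,0,0,50],[0,0,0,0,0],[0,0,0,0,0],[0,0,0,0,0]]]'; python3 -m pendant '[[[0,0,0,0,0],[0,0,0,0,0]]]'
```

```text
time_s: 2.6
eef_pos: [0.4792, 0.3987, 0.0056]
eef_rot: [0.0, 0.568, 0.823, 0.001]
wrist_force: [-1.4, -1.5, 5.5]
opening: 0.119
time_s: 2.85
eef_pos: [0.4792, 0.3988, 0.0056]
eef_rot: [0.0, 0.568, 0.823, 0.001]
wrist_force: [-0.0, -0.6, 6.0]
opening: 0.115
```

```bash
python3 -m pendant '[[[0,0,10,0,0],[0,0,30,0,0],[0,0,30,0,0],[0,0,0,0,0]]]' ; python3 -m pendant '[[[16,-40,0,8,0],[16,-41,0,8,0],[16,-40,0,8,0],[16,-41,0,8,0],[16,-40,0,8,0],[16,-41,0,8,0],[16,-40,0,7,0],[17,-41,0,7,0]]]'; python3 -m pendant '[[[0,0,0,0,0],[0,0,0,0,0]]]'
python3 - <<'E'
from h import *
for n in["top","side"]:
    c=cam(n);save(c,n+"2")
    print([(world(c,d["at"]).round(3),round(d["confidence"],2)) for d in spotter.tip_of(n,"square_file_mid")[:3]])
a,b=[cv2.imread(f"pics/{n}2.png") for n in["top","side"]]
cv2.imwrite("pics/c2.png",np.hstack([cv2.resize(a[100:260,240:410],(400,376)),cv2.resize(b[100:288,230:430],(400,376))]))
o=monitor.get_obs();w,x,y,z=o["eef_rot"];Y=R.from_quat([x,y,z,w]).as_matrix()[:,1];print(o["eef_pos"],np.degrees(np.arctan2(Y[1],Y[0])),o["opening"])
E
```

```text
time_s: 3.35
eef_pos: [0.4803, 0.3993, 0.0771]
eef_rot: [0.001, 0.568, 0.823, 0.002]
wrist_force: [0.8, -0.6, -3.3]
opening: 0.118
time_s: 4.35
eef_pos: [0.6066, 0.0731, 0.0724]
eef_rot: [-0.001, 0.061, 0.998, 0.0]
wrist_force: [1.0, 0.2, -2.7]
opening: 0.118
time_s: 4.6
eef_pos: [0.6062, 0.0745, 0.0728]
eef_rot: [-0.001, 0.064, 0.998, 0.0]
wrist_force: [-0.2, -0.6, -2.9]
opening: 0.118
[]
[(array([0.61 , 0.077, 0.08 ]), 0.55)]
[0.60671847 0.07551959 0.07385521] 82.85148191471356 0.11847798611997416
```

View pics/c2.png

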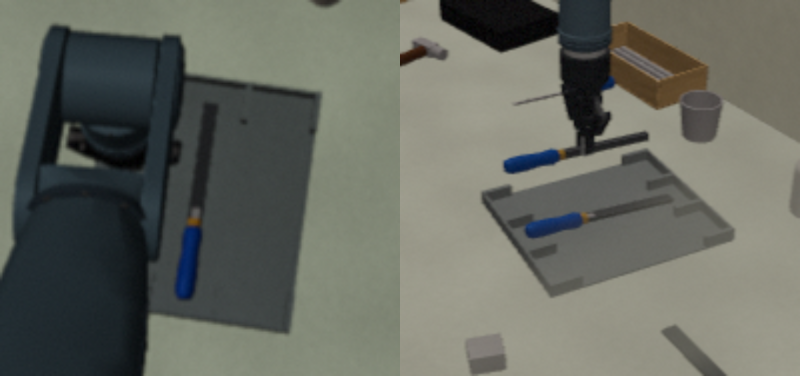

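The side view shows the square file held level over the left bay, its handle at the handle end. Next I lower it and release.

```bash
python3 -m pendant '[[[0,0,-25,0,0],[0,0,-20,0,0],[0,0,-10,0,0],[0,0,-5,0,0],[0,0,-4,0,0],[0,0,-1,0,0],[0,0,0,0,0],[0,0,0,0,0]]]'
```

```text
time_s: 5.8
eef_pos: [0.6078, 0.0743, 0.0097]
eef_rot: [0.0, 0.063, 0.998, -0.0]
wrist_force: [0.8, 0.7, -2.5]
opening: 0.122
```

```bash
python3 -m pendant '[[[0,0,-2,0,0],[0,0,0,0,0]]]'; python3 -m pendant '[[[0,0,0,0,18],[0,0,0,0,22],[0,0,0,0,45],[0,0,0,0,45],[0,0,0,0,45]]]'
```

```text
time_s: 6.05
eef_pos: [0.608, 0.0743, 0.0086]
eef_rot: [0.0, 0.063, 0.998, -0.0]
wrist_force: [-3.6, -0.3, 5.8]
opening: 0.121
time_s: 6.68
eef_pos: [0.6074, 0.0743, 0.0072]
eef_rot: [-0.0, 0.063, 0.998, -0.0]
wrist_force: [-0.4, -0.5, 0.4]
opening: 0.528
```

```bash
python3 -m pendant '[[[0,0,13,0,45],[0,0,40,0,45],[0,0,40,0,45]]]' ; python3 -m pendant '[[[-13,-56,0,-10,55],[-14,-56,0,-10,55],[-13,-56,0,-10,55],[-14,-56,0,-10,55],[-13,-56,0,-10,55],[-14,-56,0,-10,55],[-13,-56,0,-10,55],[-14,-56,0,-10,55]]]'; python3 -m pendant '[[[0,0,0,-7,55],[0,0,0,0,55],[0,0,0,0,55]]]'
python3 - <<'E'
from h import *
for n in["top","side"]:
    c=cam(n);save(c,n+"3")
    for t in["flat_file_mid","square_file_mid","kept_file_mid"]:
        print(t,[(world(c,d["at"]).round(3),round(d["confidence"],2)) for d in spotter.tip_of(n,t)[:2]])
a,b=[cv2.imread(f"pics/{n}3.png") for n in["top","side"]]
cv2.imwrite("pics/c3.png",np.hstack([cv2.resize(a[100:260,240:410],(400,376)),cv2.resize(b[100:350,240:506],(400,376))]))
o=monitor.get_obs();w,x,y,z=o["eef_rot"];Y=R.from_quat([x,y,z,w]).as_matrix()[:,1];print(o["eef_pos"],np.degrees(np.arctan2(Y[1],Y[0])),o["opening"])
E
```

```text
time_s: 7.05
eef_pos: [0.6074, 0.0743, 0.1019]
eef_rot: [-0.0, 0.063, 0.998, -0.0]
wrist_force: [0.2, -0.7, 0.1]
opening: 0.528
time_s: 8.05
eef_pos: [0.4991, -0.3758, 0.1016]
eef_rot: [0.001, 0.692, 0.722, 0.0]
wrist_force: [-0.4, 0.1, -0.6]
opening: 0.645
time_s: 8.43
eef_pos: [0.4997, -0.3731, 0.1007]
eef_rot: [0.0, 0.732, 0.682, 0.0]
wrist_force: [0.8, -0.3, 0.8]
opening: 0.643
flat_file_mid []
square_file_mid [(array([0.604, 0.075, 0.015]), 0.72)]
kept_file_mid [(array([ 0.597, -0.011,  0.014]), 0.97)]
flat_file_mid [(array([ 0.5  , -0.375,  0.009]), 0.81)]
square_file_mid [(array([0.609, 0.077, 0.016]), 0.56)]
kept_file_mid [(array([ 0.592, -0.012,  0.013]), 0.63)]
[ 0.49959028 -0.37337913  0.10030887] -4.172146993945172 0.6406045484155002
```

View pics/c3.png

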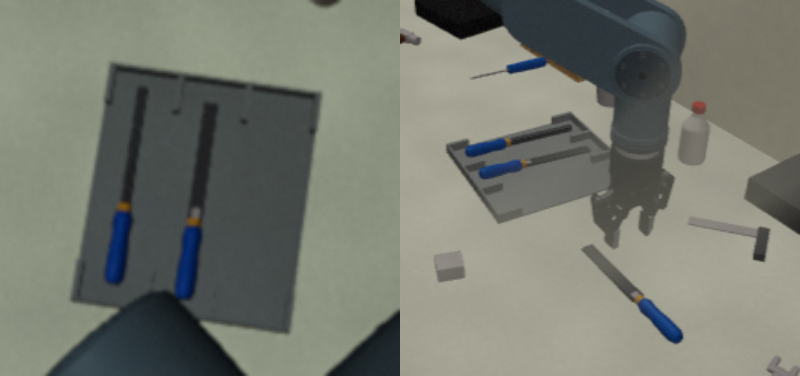

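The square file now lies in the middle of the left bay, parallel to the kept file. The jaws are over the flat file's blade.

```bash
python3 -m pendant '[[[0,-1,-35,0,55],[0,0,-35,0,55],[0,0,-20,0,55],[0,0,-6,0,55],[0,0,0,0,55],[0,0,0,0,0],[0,0,0,0,0],[0,0,0,0,0]]]'; python3 -m pendant '[[[0,0,0,0,0],[0,0,0,0,0]]]'
```

```text
time_s: 9.82
eef_pos: [0.5002, -0.3755, 0.0058]
eef_rot: [0.001, 0.733, 0.681, 0.0]
wrist_force: [-0.8, 0.6, 6.5]
opening: 0.23
time_s: 10.07
eef_pos: [0.5002, -0.3755, 0.0058]
eef_rot: [0.001, 0.733, 0.681, 0.0]
wrist_force: [0.2, 1.2, 5.7]
opening: 0.235
```

```bash
python3 -m pendant '[[[0,0,10,0,0],[0,0,30,0,0],[0,0,30,0,0],[0,0,0,0,0]]]' ; python3 -m pendant '[[[9,28,0,-9,0],[9,28,0,-9,0],[9,28,0,-9,0],[9,28,0,-9,0],[9,28,0,-9,0],[9,28,0,-9,0],[9,28,0,-9,0],[8,28,0,-10,0]]]'; python3 -m pendant '[[[8,28,0,-10,0],[8,29,0,-10,0],[0,0,0,0,0],[0,0,0,0,0]]]'
python3 - <<'E'
from h import *
for n in["top","side"]:
    c=cam(n);save(c,n+"4")
    print([(world(c,d["at"]).round(3),round(d["confidence"],2)) for d in spotter.tip_of(n,"flat_file_mid")[:3]])
a,b=[cv2.imread(f"pics/{n}4.png") for n in["top","side"]]
cv2.imwrite("pics/c4.png",np.hstack([cv2.resize(a[100:260,240:410],(400,376)),cv2.resize(b[100:288,230:430],(400,376))]))
o=monitor.get_obs();w,x,y,z=o["eef_rot"];Y=R.from_quat([x,y,z,w]).as_matrix()[:,1];print(o["eef_pos"],np.degrees(np.arctan2(Y[1],Y[0])),o["opening"])
E
```

```text
time_s: 10.58
eef_pos: [0.5009, -0.3762, 0.0773]
eef_rot: [0.003, 0.733, 0.681, -0.0]
wrist_force: [-0.2, -0.6, -1.1]
opening: 0.232
time_s: 11.58
eef_pos: [0.5696, -0.1493, 0.0727]
eef_rot: [-0.001, 0.994, 0.109, -0.001]
wrist_force: [0.4, 0.2, -2.0]
opening: 0.232
time_s: 12.08
eef_pos: [0.5857, -0.0937, 0.0733]
eef_rot: [-0.0, 0.998, -0.062, -0.001]
wrist_force: [0.9, -0.5, -1.1]
opening: 0.232
[]
[(array([ 0.588, -0.094,  0.077]), 0.79)]
[ 0.5861506  -0.09454489  0.07406348] -97.24135438182839 0.22909137601516277
```

View pics/c4.png

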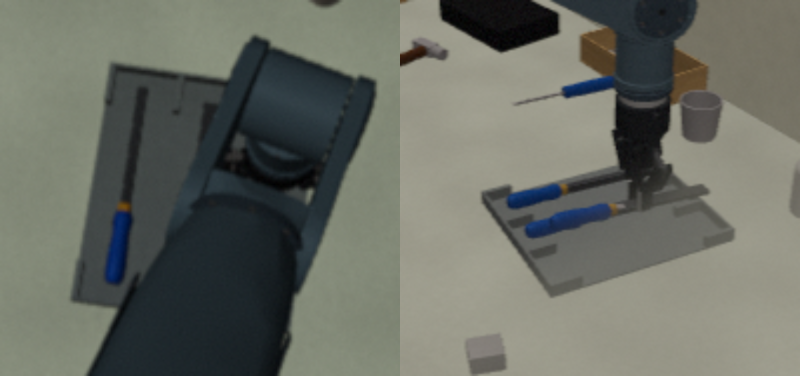

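The flat file is held over the right bay with its handle at the near end. In the side view it overlaps the kept file only by perspective. Next I lower it the same way.

```bash
python3 -m pendant '[[[0,0,-25,0,0],[0,0,-20,0,0],[0,0,-10,0,0],[0,0,-5,0,0],[0,0,-4,0,0],[0,0,-2,0,0],[0,0,0,0,0],[0,0,0,0,0]]]'
```

```text
time_s: 13.28
eef_pos: [0.5868, -0.0938, 0.0089]
eef_rot: [0.0, 0.998, -0.063, 0.0]
wrist_force: [-1.4, 0.0, 1.6]
opening: 0.23
```

```bash
python3 -m pendant '[[[0,0,-1,0,0],[0,0,0,0,0],[0,0,0,0,26],[0,0,0,0,30],[0,0,0,0,50],[0,0,0,0,50],[0,0,0,0,50]]]'; python3 -m pendant '[[[0,0,13,0,50],[0,0,40,0,50],[0,0,50,0,50],[-30,-40,20,0,50],[-30,-60,0,0,50],[-30,-60,0,0,50],[-30,-60,0,0,50],[-10,-60,0,0,50]]]'; python3 -m pendant '[[[0,0,0,0,50],[0,0,0,0,50],[0,0,0,0,50]]]'
python3 - <<'E'
from h import *
T=np.array([.438,.010,.003]);a=np.radians(-7.1);M=np.array([[np.cos(a),np.sin(a),0],[-np.sin(a),np.cos(a),0],[0,0,1]])
for n in["top","side"]:
    c=cam(n);save(c,n+"5")
    for t in["flat_file_mid","square_file_mid","kept_file_mid"]:
        print(n,t,[((M@(world(c,d["at"])-T)).round(3),round(d["confidence"],2)) for d in spotter.tip_of(n,t)[:2]])
a,b=[cv2.imread(f"pics/{n}5.png") for n in["top","side"]]
cv2.imwrite("pics/c5.png",np.hstack([cv2.resize(a[100:260,240:410],(400,376)),cv2.resize(b[100:288,230:430],(400,376))]))
E
```

```text
time_s: 14.15
eef_pos: [0.5864, -0.0937, 0.0072]
eef_rot: [-0.0, 0.998, -0.063, -0.0]
wrist_force: [-0.1, -0.8, 0.4]
opening: 0.587
time_s: 15.15
eef_pos: [0.4613, -0.363, 0.1316]
eef_rot: [0.0, 0.998, -0.063, 0.0]
wrist_force: [1.4, 0.5, -0.4]
opening: 0.588
time_s: 15.52
eef_pos: [0.463, -0.3599, 0.1304]
eef_rot: [-0.0, 0.998, -0.062, -0.0]
wrist_force: [0.2, -1.0, -0.2]
opening: 0.589
top flat_file_mid [(array([ 0.159, -0.083,  0.005]), 0.89)]
top square_file_mid [(array([0.159, 0.084, 0.013]), 0.72)]
top kept_file_mid [(array([ 0.161, -0.003,  0.01 ]), 0.95)]
side flat_file_mid [(array([ 0.165, -0.086,  0.007]), 0.83), (array([-0.002,  0.002, -0.   ]), 0.69)]
side square_file_mid [(array([0.16 , 0.088, 0.012]), 0.81)]
side kept_file_mid [(array([ 0.155, -0.004,  0.009]), 0.9)]
```

View pics/c5.png

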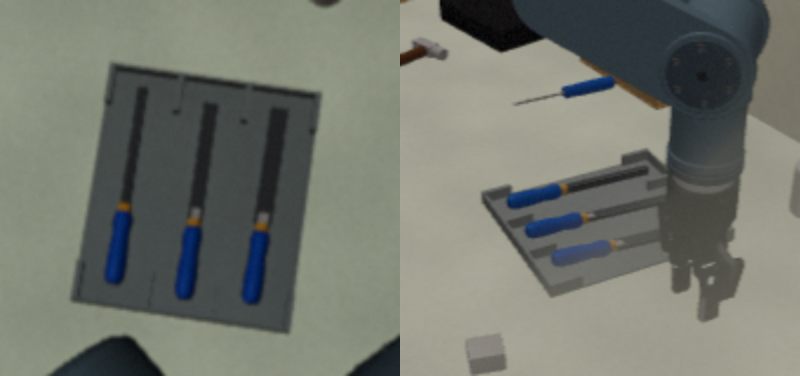

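All three files lie parallel in their bays with their handles at the near end, and the gripper is clear. I'm handing in.

```bash
python3 -c "from bench import order; print(order.hand_in())"
```

```text
the job is handed in; nothing more can be done
None
```

Both bench files are back in the tray: the square file in the left (+y) bay and the flat file in the right (−y) bay. I set each one down onto the tray floor before opening the fingers. The job was handed in at about 15.6 s of the 54 s allowed.

My last checks from both cameras, in the tray's frame, were all within the limits:

| File | Along the bay (allowed 130–190 mm) | Across the tray (allowed ±22 mm of bay centre) | Height above floor (under 20 mm) |
|---|---|---|---|
| Flat | 159–165 mm | −83 to −86 mm (centre −85) | 5–7 mm |
| Square | 159–160 mm | +84 to +88 mm (centre +85) | 12–13 mm |
| Kept | 155–161 mm | −3 to −4 mm (centre 0) | 9–10 mm |

- **Angle and level:** I judged these by eye in the last pictures. All three files look parallel and flat, with their handles at the handle end.
- **Robot:** it was about 0.13 m above the bench, well away from the tray and touching nothing.
- **Failed checks and disagreements:**
  - The top camera could not see either file while the arm held it, so only the side camera checked them before lowering.
  - One automatic line fit of the kept file failed because it picked up the dark tray. I did not use it.
  - In the last side picture, the detector also reported a false second flat file at the tray end.

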